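# Show the heavier sample pot to the check station

## Task

First turn the reset knob of the check station's peak dial back to its zero stop. Then lift the two identical metal pots off the tray in turn to feel which is heavier; whatever pot you set down goes back upright on the tray. Finish while holding the heavier pot: keep it in the gripper, still and upright, centred about 3 to 4 cm above the station's round sensing face without touching it; keep the pots upright throughout and leave everything else where it is.

Things in the scene. Friction and masses are not known exactly. Their poses are not given: they have to be found in the camera images.
- station: fixed grey check station, a low housing 140 (x) by 250 (y) mm, top 35 mm above the worktop. Origin: centre of the underside; x away from the robot, y to the left, z up. Dial and knob on its left half (centre at y = +60 mm), sensing face on its right half (centre at y = -60 mm)
- knob (a joint): angle of the reset knob, rad: 0 at the zero stop, growing as the knob turns clockwise seen from above, up to 2.0; so resetting means turning it counter-clockwise until the stop. It stays where it is left (friction 0.03 N m). At 0 the bar and its pointer lie along the station's +x
- knob_grip (a point): black bar knob on the white dial: bar 46 mm long, 14 mm wide, its top 11 mm above this point. This point: on the vertical turning axis, 29 mm above the housing's top; a round skirt 46 mm dia below the bar ends 20 mm below this point, the dial plate lies 27 mm below. z up, x along the bar towards the pointer (turns with the knob)
- sensing_face (a point): centre of the top of the round black sensing face, 80 mm dia, 41 mm above the worktop
- tray: fixed white shallow tray 180 (x) by 260 (y) mm, rim 15 mm high, walls and floor 4 mm. Origin: centre of the underside; z up. The pots stand on its far half, 130 mm apart, forceps lie on its near half
- pot_a: aluminium screw-lid pot: body 44 mm dia to 46 mm height, then a straight lid 48 mm dia from 46 to 76 mm (total height 76 mm), to be gripped firmly. Origin: centre of the underside, z up. Stands on the tray. Looks just like the other pot; each has a loose slug shut inside, steel in the heavier pot. They weigh 0.1 to 0.8 kg and differ by at least 0.25 kg; which is heavier changes from run to run
- pot_b: aluminium screw-lid pot: body 44 mm dia to 46 mm height, then a straight lid 48 mm dia from 46 to 76 mm (total height 76 mm), to be gripped firmly. Origin: centre of the underside, z up. Stands on the tray. Looks just like the other pot; each has a loose slug shut inside, steel in the heavier pot. They weigh 0.1 to 0.8 kg and differ by at least 0.25 kg; which is heavier changes from run to run
- forceps: steel forceps 128 mm long, 10 mm high, lying on the near half of the tray; leave it there
- dropper: bystander: small clear dropper bottle with white nozzle, 27 mm dia, 88 mm high, behind the station
- beaker: bystander: small clear beaker, 56 mm dia, 66 mm high, behind the tray
- jar: bystander: clear jar with a ribbed white lid, 48 mm dia, 64 mm high, behind the tray
- dish: bystander: flat round culture dish 91 mm dia, 14 mm high, left of the tray
Things that resemble listed ones, but are neither listed nor needed, are in the scene too. Leave any green or yellow look-alike of the pot_a alone. Leave any orange or turquoise look-alike of the pot_b alone.

How it is judged:
By the outcome, as a careful person would: the job done as asked, in the order asked, and still so for the second after the job is handed in, while the arm keeps its last pose, push and grip.
It also fails if it takes over 72 s, if anything falls off the work surface, if the arm or the gripper's body presses on something with over 40 N, if the wrist force passes 120 N, or if a joint passes its speed limit or range.

## Robot

A 6-joint arm with a two-finger parallel gripper is mounted at the origin on a cart in front of the work surface, level with it; the furniture and walls round the work are solid. World frame = base frame: x ahead of the robot, y to its left, z up, the work surface at z = 0. Lengths are in m, angles in rad, forces in N, time in s.
With the tool pointing down it reaches from about 0.35 to 0.85 m from the base axis. Payload 8.1 kg.
Tool frame: the origin (TCP) lies at the very end of the fingers, on their centre line; the grasp point (between the pads) lies 19 mm behind it; z points along the fingers, y is the direction in which the jaws open and shut (so a half turn about z gives the same grasp; the last joint's range is limited). The gripper opens to 93 mm and grips with 3 to 60 N. Pads are 15 mm wide; open, the fingers measure 128 mm over their backs; the gripper's body (75 mm by 188 mm) begins 65 mm behind the grasp point.
Start: joints at [1.023, 0.13, 1.488, -0, 1.523, -0.085], TCP at [0.268, 0.537, 0.219] pointing down, gripper open.
Joint ranges: [-2.96, 2.96], [-0.89, 2.26], [0.02, 2.5], [-1.34, 4.48], [0, 2.73], [-2.66, 2.66]. Speed limits (rad/s): [2.39, 2.39, 2.79, 3.14, 3.14, 3.14].

## Interface

Orientations are given as a rotation vector (axis times angle).
In Python, from plant import * gives the robot as it stands.
- The arm moves only by the tool apply_moves, never from a script. Its argument "commands" is one flat list of numbers, 7 for each row, row after row: the shift along the world's x, y, z in cm, then the turn, a rotation vector about the world's x, y, z in rad, then the finger opening in cm, from 0 to 9.3. A call has 1 to 8 rows; each row shifts and turns the pose as measured when the row begins; what a row does not reach is not made up. A row lasts 1/8 s, in which the tool goes at most 62.5 mm and 10.7 degrees, less where a joint would pass 70% of its speed; a pose out of reach is approached as far as the arm can. A call with a gripper value outside its range is refused whole. The fingers move at their own pace and stop on an object; "squeeze" is the grip in N (left out, the last holds). Time passes only in rows, so rows that do not move let the fingers close. It gives the time, the measured TCP pose, the force and the opening at its end, in the units of the state.
- read_state(): the state, without advancing time (a new reading comes with each control period).
- read_camera(name): name is "scene" or "top"; returns (picture, depth): 480x640x3 uint8, blue, green, red; 480x640 float32, m along the optical axis (not along the pixel's ray), 0 where there is no reading.
- camera_model(name): a dict with "intrinsics" (3x3 intrinsics, pixels), "R" (3x3) and "t" (3): a world point X has camera coordinates R X + t. Camera axes: x right, y down, z forward; pixel columns grow to the right and rows downward; lengths in m; the calibration is good to about 2 mm. A picture is of the moment at which its call begins. camera_model takes no time and is no camera call.
- close_job(): hands the job in, once; it reports no verdict.
Trained networks look in the newest picture that a camera, given by its name, has taken for a name from the list of things; names that differ only in an ending like _2 or _b are one class to them, and where a whole thing is asked for, a point or a joint stands for the part that bears it (a point fixed in the world has none). Each returns a list of dicts, best first, with "conf" (0 to 1); they miss things now and then, are a little off and sometimes report something else, mostly with a low value. They report only what shows in the picture. A call takes as long as a camera call. They do not tell look-alikes from the thing itself.
- find_in(query, camera): "point" ([x, y, z] in m, in the coordinates of the camera as it stood for that picture, good to about 4 mm: the middle of the surface that is visible of it).
- cut_out(query, camera): "mask" (480x640 bool, what is visible of it).
- spot_point(query, camera): "point" ([x, y, z] in m, in the coordinates of the camera as it stood for that picture, good to about 4 mm: a listed point, or the origin of a listed thing).
The state is a dict: "t": time; "q": joint angles; "dq": joint speeds; "joint_torque": joint torques, N m; "tool_pos": TCP position; "orientation": TCP orientation; "force": force on the tool from outside, world axes, zero at the start; "wrist_torque": the same for the moment, N m; "opening": finger opening in m.
Only numpy, scipy, OpenCV 4.12 (cv2) and the standard library are available. Lean on these libraries where they do the work, as an engineer would, in place of code of your own. Each camera call takes 0.05 s, during which the arm holds its last target. There are 200 camera calls.

## Working session

There is one attempt and no reset: what is moved stays moved. The work goes in short steps, Python scripts to look and compute and a tool call to move; the robot and the scene stay as the last step left them, time stands still between calls to the robot, and variables do not carry over. Pictures are saved under pics/ and viewed, about 8 in all and at most 12, crops included, and the job is handed in when it is done.

Besides the shell and the picture viewer there is one more tool, called after ">>>" as name(argument=value, ...) on one line, values as JSON. apply_moves: Moves the arm, as the interface text tells. Its arguments: {"type":"object","properties":{"commands":{"type":"array"},"squeeze":{"type":"number"}},"required":["commands"]}

```bash
mkdir -p pics; cat > h.py <<'E'
from plant import *
import numpy as np, cv2
def w(cam,p):
    m=camera_model(cam); return np.array(m["R"]).T@(np.array(p)-np.array(m["t"]))
def px(cam,X):
    m=camera_model(cam); c=np.array(m["R"])@np.array(X)+np.array(m["t"]); u=np.array(m["intrinsics"])@c; return (u[:2]/u[2]).round(0)
def unproj(cam,u,v,d):
    m=camera_model(cam); return w(cam,np.linalg.inv(np.array(m["intrinsics"]))@np.array([u,v,1.])*d)
E
python3 - <<'E'
from h import *
s=read_state(); print({k:np.round(v,3) for k,v in s.items()})
for c in ("scene","top"):
    im,d=read_camera(c); cv2.imwrite(f"pics/{c}1.png",im); np.save(f"{c}_d.npy",d)
    for q in ("station","knob_grip","sensing_face","tray","pot_a","forceps"):
        for r in spot_point(q,c):
            X=w(c,r["point"]); print(c,q,round(r["conf"],2),X.round(3),px(c,X))
E
```

```text
{'t': np.float64(0.0), 'q': array([ 1.023,  0.131,  1.489, -0.   ,  1.523, -0.085]), 'dq': array([-0.002,  0.001, -0.   ,  0.001, -0.001,  0.001]), 'joint_torque': array([ 0.0000e+00, -5.5986e+01, -4.9175e+01,  7.7000e-02,  3.6000e-02,
       -0.0000e+00]), 'tool_pos': array([0.268, 0.536, 0.218]), 'orientation': array([-7.200e-01, -3.057e+00,  3.000e-03]), 'force': array([-0.532, -0.327, -0.152]), 'wrist_torque': array([ 0.004,  0.01 , -0.004]), 'opening': np.float64(0.093)}
scene station 0.66 [ 0.481 -0.116 -0.002] [440. 342.]
scene knob_grip 0.84 [ 0.48  -0.06   0.063] [419. 306.]
scene sensing_face 0.9 [ 0.476 -0.176  0.042] [472. 342.]
scene tray 0.6 [ 0.512  0.308 -0.001] [289. 254.]
scene pot_a 0.95 [0.53  0.378 0.007] [273. 239.]
scene pot_a 0.89 [0.548 0.252 0.006] [316. 253.]
scene pot_a 0.87 [0.328 0.469 0.001] [187. 266.]
scene pot_a 0.61 [ 0.333  0.371 -0.003] [217. 282.]
scene pot_a 0.59 [0.509 0.1   0.004] [357. 288.]
scene pot_a 0.17 [0.682 0.239 0.002] [350. 233.]
scene forceps 0.5 [0.459 0.318 0.005] [271. 261.]
top station 0.78 [ 0.479 -0.12  -0.004] [434. 267.]
top knob_grip 0.53 [ 0.48  -0.064  0.061] [419. 262.]
top knob_grip 0.22 [0.51  0.31  0.002] [285. 249.]
top sensing_face 0.8 [ 0.477 -0.181  0.038] [459. 267.]
top tray 0.86 [0.51  0.31  0.002] [285. 249.]
top pot_a 0.87 [0.534 0.371 0.002] [264. 240.]
top pot_a 0.69 [0.326 0.371 0.   ] [259. 312.]
top pot_a 0.64 [ 0.607  0.079 -0.001] [366. 220.]
top pot_a 0.61 [0.325 0.468 0.002] [224. 311.]
top pot_a 0.54 [0.542 0.246 0.003] [308. 239.]
top pot_a 0.52 [ 0.503  0.101 -0.   ] [357. 255.]
top forceps 0.61 [0.543 0.249 0.003] [307. 239.]
top forceps 0.55 [0.456 0.31  0.006] [283. 267.]
```

```bash
python3 - <<'E'
import cv2
a=cv2.imread("pics/scene1.png");b=cv2.imread("pics/top1.png")
cv2.imwrite("pics/s2.png",cv2.resize(a[170:400,130:530],None,fx=2,fy=2,interpolation=3))
cv2.imwrite("pics/t2.png",cv2.resize(b[170:350,190:510],None,fx=2.5,fy=2.5,interpolation=3))
E
```

```text
(no output)
```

View pics/s2.png

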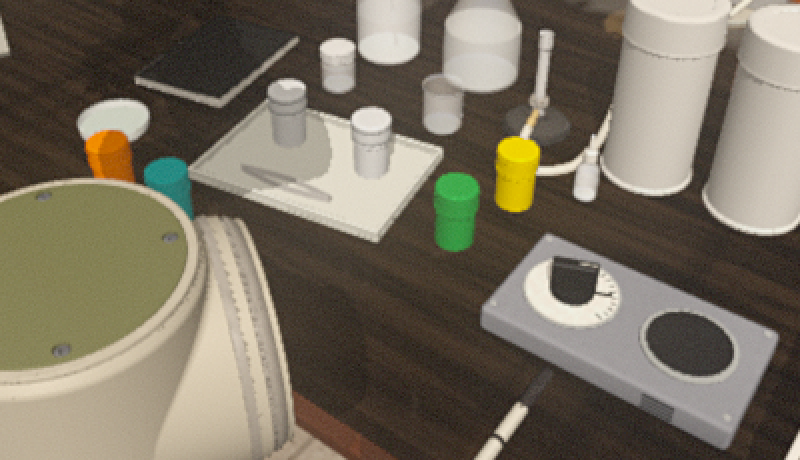

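View pics/t2.png

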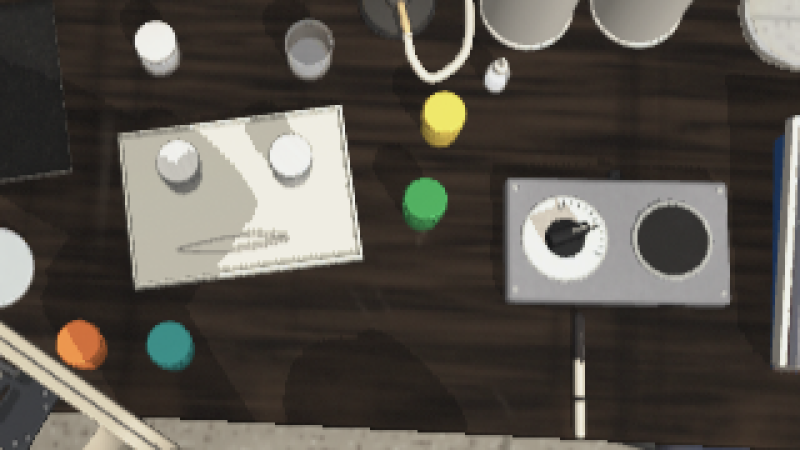

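The two silver pots on the tray are at s2 (288,112) and (371,143). They match the description: silver, on the far half of the tray, about 130 mm apart. The orange, turquoise, green and yellow pots stand off the tray and are look-alikes. The knob pointer points roughly to the right, towards −y. Next I'll measure the knob and pots from depth.

```bash
python3 - <<'E'
from h import *
for c in ("top","scene"):
    d=np.load(f"{c}_d.npy"); v,u=np.mgrid[:480,:640]; m=camera_model(c)
    P=np.stack([u.ravel(),v.ravel(),np.ones(u.size)])*d.ravel()
    K=np.linalg.inv(np.array(m["intrinsics"])); X=(np.array(m["R"]).T@(K@P-np.array(m["t"])[:,None])).T[d.ravel()>0]
    s=X[(np.hypot(X[:,0]-.48,X[:,1]+.062)<.04)]
    print(c,"knob hist",np.histogram(s[:,2],bins=np.arange(.03,.085,.005))[0])
    t=s[s[:,2]>.068]; cv=np.cov(t[:,:2].T); e,V=np.linalg.eigh(cv)
    print("knob top",len(t),t.mean(0).round(4),"dir",V[:,1].round(3),np.sqrt(e).round(4)*3.46, t.min(0).round(3),t.max(0).round(3))
    for p in ((.532,.375),(.545,.249)):
        s=X[np.hypot(X[:,0]-p[0],X[:,1]-p[1])<.04]; t=s[s[:,2]>.074]
        print("pot",((t.min(0)+t.max(0))/2).round(4),t.mean(0).round(4),len(t))
    s=X[(abs(X[:,2]-.035)<.003)&(abs(X[:,0]-.48)<.12)&(abs(X[:,1]+.12)<.16)]
    print("station",cv2.minAreaRect(s[:,:2].astype(np.float32)))
im=cv2.imread("pics/top1.png"); cv2.imwrite("pics/k3.png",cv2.resize(im[235:295,390:485],None,fx=7,fy=7,interpolation=2))
E
```

```text
top knob hist [105 215 138  53  16   3   5  16  33  31  11]
knob top 84 [ 0.4758 -0.0587  0.075 ] dir [-0.391  0.92 ] [0.01384  0.047402] [ 0.463 -0.08   0.068] [ 0.489 -0.037  0.083]
pot [0.5324 0.374  0.0819] [0.5325 0.3734 0.0798] 214
pot [0.5464 0.2497 0.0819] [0.5465 0.2501 0.0803] 211
station ((0.47962120175361633, -0.11829628050327301), (0.14340636134147644, 0.24874167144298553), 1.5268479585647583)
scene knob hist [  3 459 127  66  47  44  47  46 103  41   0]
knob top 160 [ 0.4754 -0.0587  0.0735] dir [-0.401  0.916] [0.014186 0.045672] [ 0.463 -0.08   0.068] [ 0.49  -0.035  0.077]
pot [0.5318 0.3771 0.0789] [0.531  0.3737 0.0788] 178
pot [0.5464 0.2497 0.0786] [0.5441 0.25   0.0791] 205
station ((0.47821226716041565, -0.11782492697238922), (0.1412687748670578, 0.2477816790342331), 1.7281287908554077)
```

View pics/k3.png

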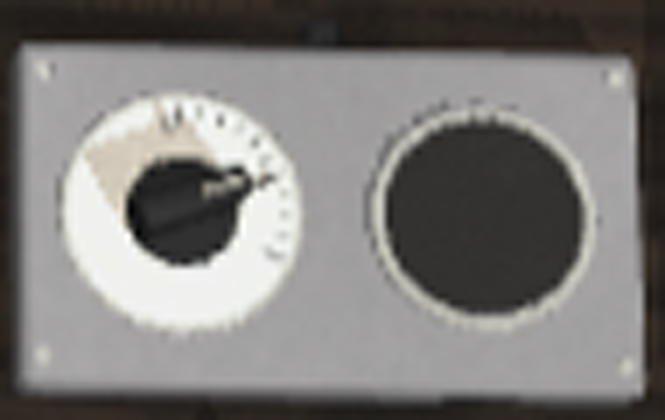

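The bar lies at about −67° in world, so the knob reads about 1.19 rad. The knob axis is at about (0.476, −0.058). I'm moving above it.

>>> apply_moves(commands=[1.9,-5.4,0,0,0,-0.09,9.3,1.9,-5.4,0,0,0,-0.09,9.3,1.9,-5.4,0,0,0,-0.09,9.3,1.9,-5.4,0,0,0,-0.09,9.3,1.9,-5.4,0,0,0,-0.09,9.3,1.9,-5.4,0,0,0,-0.09,9.3,1.9,-5.4,0,0,0,-0.09,9.3,1.9,-5.4,0,0,0,-0.09,9.3], squeeze=20)

```text
t: 1.7
tool_pos: [0.4212, 0.0951, 0.2189]
orientation: [1.769, 2.592, 0.005]
force: [1.1, -0.4, -0.5]
opening: 0.0927
```

>>> apply_moves(commands=[1.9,-5.4,0,0,0,0,6,1.9,-5.4,0,0,0,0,6,1.9,-5.4,0,0,0,0,6,0,0,0,0,0,0,6])

```text
t: 2.2
tool_pos: [0.48, -0.0764, 0.2201]
orientation: [1.776, 2.583, 0.007]
force: [-0.0, 0.8, -1.1]
opening: 0.0611
```

```bash
cat >> h.py <<'E'
from scipy.spatial.transform import Rotation as R
def st():
    s=read_state(); M=R.from_rotvec(s["orientation"]).as_matrix()
    print("t",round(float(s["t"]),2),"pos",np.round(s["tool_pos"],4),"z",M[:,2].round(3),"jaw",round(float(np.arctan2(M[1,1],M[0,1])),3),"F",np.round(s["force"],2),"T",np.round(s["wrist_torque"],2),"open",np.round(s["opening"],4),"q6",round(float(s["q"][5]),2))
    return s
E
python3 -c "
from h import *
st()"
```

```text
t 2.2 pos [ 0.48   -0.0764  0.2201] z [ 0.008 -0.    -1.   ] jaw 0.366 F [-0.04  0.77 -1.05] T [-0.04  0.05 -0.02] open 0.0611 q6 -0.63
```

>>> apply_moves(commands=[-0.4,1.8,-4,0,0,0.04,6,0,0,-4,0,0,0,6,0,0,-3,0,0,0,6,0,0,0,0,0,0,6])

```text
t: 2.7
tool_pos: [0.4758, -0.0562, 0.1088]
orientation: [1.723, 2.617, 0.01]
force: [0.5, 0.1, 0.5]
opening: 0.06
```

```bash
python3 -c "
from h import *
st()
im,d=read_camera('scene'); cv2.imwrite('pics/k4.png',cv2.resize(im[220:400,330:530],None,fx=4,fy=3.3,interpolation=2))
m=lambda u,v:unproj('top',u,v,1)
"
```

```text
t 2.7 pos [ 0.4758 -0.0562  0.1088] z [ 0.011  0.001 -1.   ] jaw 0.406 F [0.45 0.14 0.51] T [-0.03  0.   -0.04] open 0.06 q6 -0.63
```

View pics/k4.png

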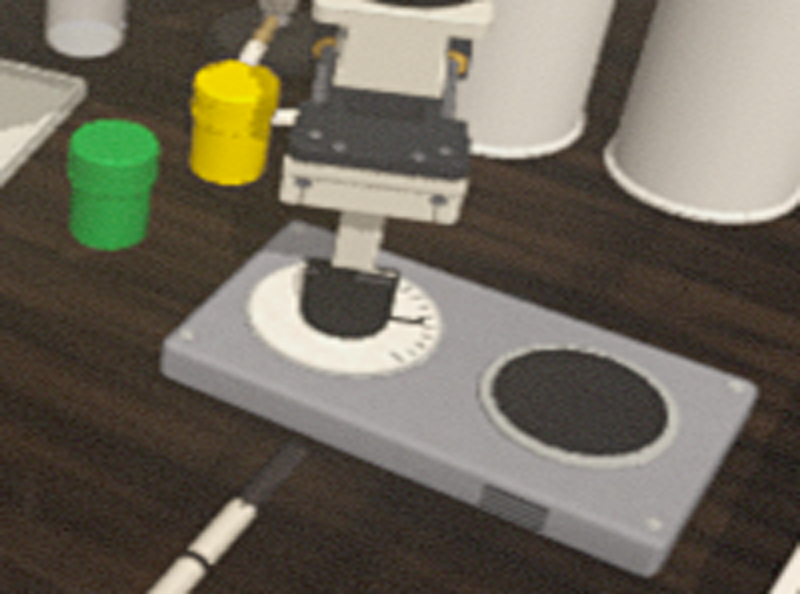

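The gripper is straddling the knob bar at (350,290) in this crop. I'll descend and grip.

>>> apply_moves(commands=[0,-0.2,-3,0.0,0.01,0,6,0,0,-2.5,0,0,0,6,0,0,0,0,0,0,3,0,0,0,0,0,0,0.5,0,0,0,0,0,0,0.5,0,0,0,0,0,0,0.5], squeeze=25)

```text
t: 3.5
tool_pos: [0.4849, -0.0588, 0.0666]
orientation: [1.715, 2.611, 0.013]
force: [-9.2, -5.1, -2.7]
opening: 0.025
```

```bash
python3 -c "
from h import *
st()"
```

```text
t 3.5 pos [ 0.4849 -0.0588  0.0666] z [ 0.019 -0.003 -1.   ] jaw 0.408 F [-9.2  -5.07 -2.73] T [-0.95  1.84 -0.01] open 0.025 q6 -0.64
```

```bash
python3 -c "
from h import *
st()
im,d=read_camera('scene'); im2,_=read_camera('top')
a=cv2.resize(im[220:360,340:490],(400,373),interpolation=2); b=cv2.resize(im2[220:310,380:476],(400,373),interpolation=2)
cv2.imwrite('pics/k5.png',np.hstack([a,b])); st()
"
```

```text
t 3.5 pos [ 0.4849 -0.0588  0.0666] z [ 0.019 -0.003 -1.   ] jaw 0.408 F [-9.2  -5.07 -2.73] T [-0.95  1.84 -0.01] open 0.025 q6 -0.64
t 3.6 pos [ 0.4819 -0.0602  0.0659] z [ 0.013 -0.006 -1.   ] jaw 0.409 F [-24.77 -13.56  22.22] T [-2.44  4.86  0.03] open 0.0171 q6 -0.64
```

View pics/k5.png

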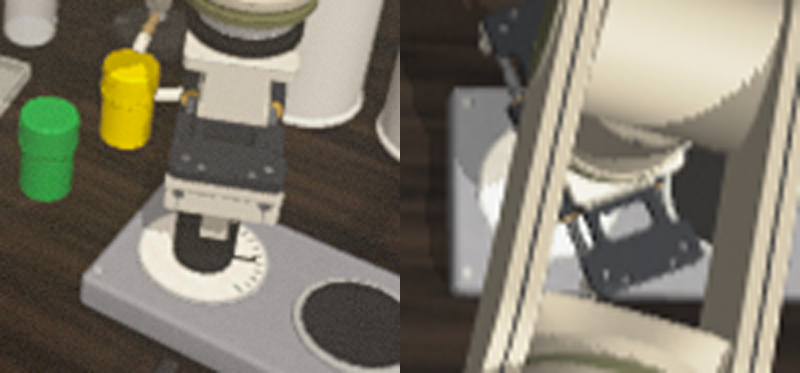

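The force shows only the near finger pressing on the bar, with the tool off-centre. I'll reopen and recentre.

>>> apply_moves(commands=[0,0,0,0,0,0,6,0,0,0,0,0,0,6,0,0,0,0,0,0,6,0,0,0,0,0,0,6], squeeze=10)

```text
t: 4.1
tool_pos: [0.4825, -0.0605, 0.0671]
orientation: [1.717, 2.613, 0.004]
force: [-0.6, 0.1, -0.0]
opening: 0.0522
```

```bash
python3 -c "
from h import *
st()"
```

```text
t 4.1 pos [ 0.4825 -0.0605  0.0671] z [ 0.014 -0.006 -1.   ] jaw 0.408 F [-0.61  0.15 -0.  ] T [0.   0.02 0.  ] open 0.0522 q6 -0.64
```

>>> apply_moves(commands=[-0.7,0.2,0,0.006,0.014,0,6,0,0,-0.7,0,0,0,6,0,0,-0.7,0,0,0,6,0,0,0,0,0,0,6,0,0,0,0,0,0,6])

```text
t: 4.72
tool_pos: [0.4746, -0.058, 0.0514]
orientation: [-1.724, -2.624, 0.0]
force: [-0.1, 0.0, -0.6]
opening: 0.0598
```

```bash
python3 -c "
from h import *
st()"
```

```text
t 4.72 pos [ 0.4746 -0.058   0.0514] z [-0.002  0.001 -1.   ] jaw 0.408 F [-0.09  0.02 -0.57] T [-0.08  0.06  0.  ] open 0.0598 q6 -0.64
```

>>> apply_moves(commands=[0.1,0,0,0,0,0,3,0,0,0,0,0,0,1,0,0,0,0,0,0,0.5,0,0,0,0,0,0,0.5,0,0,0,0,0,0,0.5,0,0,0,0,0,0,0.5,0,0,0,0,0,0,0.5], squeeze=15)

```text
t: 5.6
tool_pos: [0.478, -0.0575, 0.0522]
orientation: [1.724, 2.624, 0.005]
force: [-0.5, -0.2, -0.2]
opening: 0.0138
```

```bash
python3 -c "
from h import *
st()"
```

```text
t 5.6 pos [ 0.478  -0.0575  0.0522] z [ 0.003  0.002 -1.   ] jaw 0.408 F [-0.54 -0.17 -0.18] T [-0.17  0.17  0.01] open 0.0138 q6 -0.64
```

The bar is gripped, with the opening at 13.8 mm. Now turning counter-clockwise.

>>> apply_moves(commands=[0,0,0,0,0,0.15,0.5,0,0,0,0,0,0.15,0.5,0,0,0,0,0,0.15,0.5,0,0,0,0,0,0.15,0.5], squeeze=25)

```text
t: 6.1
tool_pos: [0.4784, -0.0572, 0.0522]
orientation: [0.845, 3.024, 0.007]
force: [2.0, 1.4, -2.0]
opening: 0.0138
```

```bash
python3 -c "
from h import *
st()"
```

```text
t 6.1 pos [ 0.4784 -0.0572  0.0522] z [ 0.003  0.004 -1.   ] jaw 1.026 F [ 2.    1.41 -2.  ] T [ 0.05 -0.32 -0.  ] open 0.0138 q6 -1.26
```

>>> apply_moves(commands=[0,0,0,0,0,0.14,0.5,0,0,0,0,0,0.14,0.5,0,0,0,0,0,0.14,0.5])

```text
t: 6.48
tool_pos: [0.4785, -0.0569, 0.0522]
orientation: [0.173, 3.136, 0.008]
force: [1.9, 1.5, -1.9]
opening: 0.0141
```

```bash
python3 -c "
from h import *
st()"
```

```text
t 6.47 pos [ 0.4785 -0.0569  0.0522] z [ 0.001  0.005 -1.   ] jaw 1.46 F [ 1.88  1.51 -1.91] T [ 0.14 -0.26 -0.02] open 0.0141 q6 -1.69
```

>>> apply_moves(commands=[0,0,0,0,0,0.06,0.5,0,0,0,0,0,0.05,0.5])

```text
t: 6.72
tool_pos: [0.4785, -0.0568, 0.0522]
orientation: [-0.008, 3.141, 0.008]
force: [1.4, 0.7, -1.6]
opening: 0.0136
```

```bash
python3 -c "
from h import *
st()"
```

```text
t 6.72 pos [ 0.4785 -0.0568  0.0522] z [ 0.     0.005 -1.   ] jaw 1.576 F [ 1.41  0.71 -1.62] T [ 0.02 -0.31 -0.04] open 0.0136 q6 -1.81
```

>>> apply_moves(commands=[0,0,0,0,0,0.06,0.5,0,0,0,0,0,0.04,0.5])

```text
t: 6.98
tool_pos: [0.4784, -0.0567, 0.0522]
orientation: [-0.169, 3.137, 0.009]
force: [0.6, 0.2, -1.8]
opening: 0.0147
```

```bash
python3 -c "
from h import *
st()"
```

```text
t 6.97 pos [ 0.4784 -0.0567  0.0522] z [-0.     0.006 -1.   ] jaw 1.678 F [ 0.56  0.22 -1.83] T [ 0.03 -0.19 -0.63] open 0.0147 q6 -1.91
```

The stop is reached: the wrist z torque jumped to −0.63 N m at jaw angle 1.68. I'll open straight out and lift.

>>> apply_moves(commands=[0,0,0,0,0,0,4,0,0,0,0,0,0,5,0,0,0,0,0,0,5,0,0,0,0,0,0,5,0,0,4,0,0,0,6,0,0,6,0,0,0,9,0,3,5,0,0,0,9,0,6,0,0,0,0,9.3])

```text
t: 7.98
tool_pos: [0.4762, 0.0326, 0.2061]
orientation: [0.154, -3.135, -0.01]
force: [1.3, 1.1, -0.3]
opening: 0.0855
```

>>> apply_moves(commands=[0.4,6,0,0,0,0,9.3,0.7,6,0,0,0,0,9.3,0.7,6,0,0,0,0,9.3,0.7,6,0,0,0,0,9.3])

```text
t: 8.48
tool_pos: [0.5019, 0.2797, 0.2088]
orientation: [-0.149, 3.135, 0.011]
force: [1.0, -0.5, 0.4]
opening: 0.0932
```

```bash
python3 - <<'E'
from h import *
st()
for c in ("top","scene"):
    im,d=read_camera(c); cv2.imwrite(f"pics/{c}6.png",im); v,u=np.mgrid[:480,:640]; m=camera_model(c)
    P=np.stack([u.ravel(),v.ravel(),np.ones(u.size)])*d.ravel()
    K=np.linalg.inv(np.array(m["intrinsics"])); X=(np.array(m["R"]).T@(K@P-np.array(m["t"])[:,None])).T[d.ravel()>0]
    s=X[(np.hypot(X[:,0]-.478,X[:,1]+.058)<.04)]
    t=s[(s[:,2]>.068)&(s[:,2]<.09)]; e,V=np.linalg.eigh(np.cov(t[:,:2].T))
    print(c,len(t),t.mean(0).round(4),"dir",V[:,1].round(3),(np.sqrt(e)*3.46).round(4))
    s=X[(abs(X[:,2]-.035)<.003)&(abs(X[:,0]-.48)<.12)&(abs(X[:,1]+.12)<.16)]
    print("station",cv2.minAreaRect(s[:,:2].astype(np.float32)))
    for q in ("sensing_face","pot_a"):
        for r in spot_point(q,c): print(q,round(r["conf"],2),w(c,r["point"]).round(3))
im=cv2.imread("pics/top6.png"); cv2.imwrite("pics/k6.png",cv2.resize(im[235:295,390:485],None,fx=7,fy=7,interpolation=2))
E
```

```text
t 8.47 pos [0.5019 0.2797 0.2088] z [ 0.003  0.007 -1.   ] jaw 1.666 F [ 0.96 -0.47  0.42] T [ 0.   -0.02 -0.03] open 0.0932 q6 -1.25
top 84 [ 0.476  -0.059   0.0748] dir [-0.999 -0.038] [0.0145 0.0453]
station ((0.47783154249191284, -0.1184501200914383), (0.14042742550373077, 0.24941657483577728), 2.071094036102295)
sensing_face 0.56 [ 0.478 -0.178  0.039]
pot_a 0.83 [0.325 0.465 0.005]
pot_a 0.82 [ 0.605  0.079 -0.001]
pot_a 0.59 [0.329 0.367 0.002]
pot_a 0.56 [0.542 0.249 0.003]
pot_a 0.55 [0.533 0.372 0.004]
pot_a 0.55 [0.503 0.103 0.002]
scene 139 [ 0.474  -0.0589  0.0741] dir [-1.    -0.027] [0.0142 0.0472]
station ((0.4786219894886017, -0.11817002296447754), (0.14049699902534485, 0.24793902039527893), 1.8175009489059448)
sensing_face 0.65 [ 0.479 -0.178  0.041]
pot_a 0.92 [0.545 0.249 0.006]
pot_a 0.89 [ 0.332  0.371 -0.001]
pot_a 0.88 [0.332 0.469 0.001]
pot_a 0.86 [0.532 0.38  0.008]
pot_a 0.82 [0.61  0.087 0.001]
pot_a 0.78 [0.509 0.102 0.004]
```

View pics/k6.png

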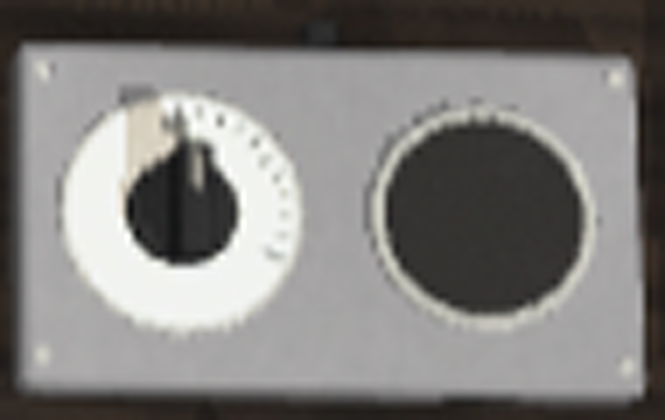

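The knob is at zero: the bar's direction is about 1.5–2.2° and the station's yaw about 1.9°, and the pointer is at the top mark in crop (180,120). Next is the pot at (0.546, 0.250).

>>> apply_moves(commands=[4.4,-3.0,0,-0.007,0.003,0,9.3,0,0,-4,0,0,0,9.3,0,0,-4,0,0,0,9.3,0,0,0,0,0,0,9.3,0,0,0,0,0,0,9.3])

```text
t: 9.4
tool_pos: [0.5496, 0.2381, 0.1313]
orientation: [-0.133, 3.134, -0.001]
force: [-0.4, 0.6, 0.6]
opening: 0.0931
```

```bash
python3 -c "
from h import *
st()"
```

```text
t 9.4 pos [0.5496 0.2381 0.1313] z [ 0.005 -0.    -1.   ] jaw 1.656 F [-0.36  0.63  0.58] T [ 0.01  0.01 -0.02] open 0.0931 q6 -1.33
```

>>> apply_moves(commands=[-0.35,1.15,0,0,0.004,0,9.3,0,0,0,0,0,0,9.3,0,0,-3,0,0,0,9.3,0,0,-2.5,0,0,0,9.3,0,0,-2.5,0,0,0,9.3,0,0,0,0,0,0,9.3])

```text
t: 10.15
tool_pos: [0.5503, 0.2536, 0.0589]
orientation: [-0.136, 3.125, 0.006]
force: [-0.3, -0.3, 0.3]
opening: 0.093
```

```bash
python3 -c "
from h import *
st()"
```

```text
t 10.15 pos [0.5503 0.2536 0.0589] z [ 0.013  0.004 -1.   ] jaw 1.658 F [-0.33 -0.3   0.26] T [ 0.04 -0.01 -0.02] open 0.093 q6 -1.31
```

>>> apply_moves(commands=[-0.4,-0.4,-0.5,-0.004,0.013,0,9.3,0,0,-0.5,0,0,0,9.3,0,0,0,0,0,0,9.3])

```text
t: 10.52
tool_pos: [0.5484, 0.2505, 0.0523]
orientation: [-0.138, 3.134, 0.003]
force: [0.6, -0.2, 0.2]
opening: 0.093
```

```bash
python3 -c "
from h import *
st()"
```

```text
t 10.53 pos [0.5484 0.2505 0.0523] z [ 0.005  0.002 -1.   ] jaw 1.659 F [ 0.57 -0.16  0.24] T [0.02 0.04 0.04] open 0.093 q6 -1.32
```

>>> apply_moves(commands=[-0.2,0,-0.3,0,0.005,0,6,0,0,0,0,0,0,5,0,0,0,0,0,0,5,0,0,0,0,0,0,4.6,0,0,0,0,0,0,4,0,0,0,0,0,0,4,0,0,0,0,0,0,4], squeeze=40)

```text
t: 11.4
tool_pos: [0.5471, 0.2509, 0.0504]
orientation: [-0.138, 3.137, 0.004]
force: [-0.1, 0.6, -0.1]
opening: 0.0476
```

```bash
python3 -c "
from h import *
st()"
```

```text
t 11.4 pos [0.5471 0.2509 0.0504] z [ 0.001  0.003 -1.   ] jaw 1.658 F [-0.07  0.6  -0.07] T [ 0.06 -0.01  0.02] open 0.0476 q6 -1.32
```

Gripped at 47.6 mm. I'll lift 6 cm and read the weight.

>>> apply_moves(commands=[0,0,2,0,0,0,4,0,0,2,0,0,0,4,0,0,2,0,0,0,4,0,0,0,0,0,0,4,0,0,0,0,0,0,4,0,0,0,0,0,0,4])

```text
t: 12.15
tool_pos: [0.5473, 0.2509, 0.1161]
orientation: [-0.137, 3.136, 0.005]
force: [-0.3, -0.3, -1.7]
opening: 0.0477
```

```bash
python3 -c "
from h import *
for i in range(8):
    s=st() if i==0 else read_state(); print(s['force'].round(2) if i else ''); read_camera('scene')"
```

```text
t 12.15 pos [0.5473 0.2509 0.1161] z [ 0.003  0.003 -1.   ] jaw 1.658 F [-0.27 -0.31 -1.66] T [ 0.01 -0.03 -0.02] open 0.0477 q6 -1.32

[-0.39 -0.77 -2.05]
[-0.06 -0.16 -1.86]
[-0.07  0.23 -1.41]
[ 0.02  0.83 -0.11]
[ 0.05 -0.08 -1.32]
[ 0.26  0.17 -2.77]
[-0.   -0.49 -2.43]
```

About 1.7 N, so roughly 0.17 kg. That's probably the light one. I'll set it back down.

>>> apply_moves(commands=[0,0,-2,0,0,0,4,0,0,-2,0,0,0,4,0,0,-1.2,0,0,0,4,0,0,-0.5,0,0,0,4,0,0,0,0,0,0,4,0,0,0,0,0,0,4])

```text
t: 13.3
tool_pos: [0.546, 0.2504, 0.0533]
orientation: [-0.138, 3.139, 0.004]
force: [-0.0, 0.5, -1.3]
opening: 0.0476
```

```bash
python3 -c "
from h import *
st()"
```

```text
t 13.3 pos [0.546  0.2504 0.0533] z [-0.     0.002 -1.   ] jaw 1.658 F [-0.01  0.47 -1.29] T [0.02 0.01 0.04] open 0.0476 q6 -1.32
```

>>> apply_moves(commands=[0,0,-0.2,0,0,0,4,0,0,-0.15,0,0,0,4,0,0,0,0,0,0,4])

```text
t: 13.68
tool_pos: [0.5471, 0.2508, 0.0511]
orientation: [-0.137, 3.136, 0.005]
force: [-0.2, 0.0, -1.7]
opening: 0.0474
```

```bash
python3 -c "
from h import *
st()"
```

```text
t 13.68 pos [0.5471 0.2508 0.0511] z [ 0.003  0.003 -1.   ] jaw 1.658 F [-0.21  0.   -1.66] T [0.01 0.04 0.03] open 0.0474 q6 -1.32
```

>>> apply_moves(commands=[0,0,-0.1,0,0,0,4,0,0,-0.1,0,0,0,4])

```text
t: 13.92
tool_pos: [0.5479, 0.2511, 0.0503]
orientation: [-0.137, 3.134, 0.005]
force: [-1.8, -1.2, 7.8]
opening: 0.0477
```

```bash
python3 -c "
from h import *
st()"
```

```text
t 13.93 pos [0.5479 0.2511 0.0503] z [ 0.004  0.004 -1.   ] jaw 1.658 F [-1.82 -1.17  7.81] T [-0.36  0.51 -0.08] open 0.0477 q6 -1.32
```

Touchdown. I'll release, rise and move above the other pot.

>>> apply_moves(commands=[0,0,0,0,0,0,6,0,0,0,0,0,0,9.3,0,0,0,0,0,0,9.3,0,0,0,0,0,0,9.3,0,0,0,0,0,0,9.3,0,0,3,0,0,0,9.3,0,0,4,0,0,0,9.3,0,0,1,0,0,0,9.3])

```text
t: 14.92
tool_pos: [0.5464, 0.2506, 0.1302]
orientation: [-0.137, 3.138, 0.004]
force: [0.2, 0.5, 0.1]
opening: 0.093
```

>>> apply_moves(commands=[-0.5,4,0,0,0,0,9.3,-0.5,4,0,0,0,0,9.3,-0.5,3,0,0,0,0,9.3,0,0,0,0,0,0,9.3,0,0,0,0,0,0,9.3])

```text
t: 15.55
tool_pos: [0.5303, 0.3617, 0.1266]
orientation: [0.135, -3.138, -0.001]
force: [-0.7, -0.4, -0.4]
opening: 0.0928
```

```bash
python3 -c "
from h import *
st()"
```

```text
t 15.55 pos [0.5303 0.3617 0.1266] z [-0.001  0.001 -1.   ] jaw 1.657 F [-0.68 -0.37 -0.36] T [ 0.04 -0.03 -0.05] open 0.0928 q6 -1.14
```

>>> apply_moves(commands=[0.15,1.3,0,0,0,0,9.3,0,0,0,0,0,0,9.3,0,0,-2,0,0,0,9.3,0,0,-2,0,0,0,9.3,0,0,-2,0,0,0,9.3,0,0,-0.5,0,0,0,9.3,0,0,0,0,0,0,9.3])

```text
t: 16.42
tool_pos: [0.531, 0.3717, 0.0538]
orientation: [0.13, -3.134, 0.003]
force: [0.8, 0.4, 1.6]
opening: 0.093
```

```bash
python3 -c "
from h import *
st()"
```

```text
t 16.43 pos [0.531  0.3717 0.0538] z [-0.005 -0.002 -1.   ] jaw 1.653 F [0.79 0.4  1.6 ] T [ 0.07 -0.01  0.04] open 0.093 q6 -1.12
```

>>> apply_moves(commands=[0.1,0.25,-0.35,0.002,-0.005,0,9,0,0,0,0,0,0,5,0,0,0,0,0,0,5,0,0,0,0,0,0,4.6,0,0,0,0,0,0,4,0,0,0,0,0,0,4,0,0,0,0,0,0,4,0,0,0,0,0,0,4], squeeze=50)

```text
t: 17.42
tool_pos: [0.5338, 0.3763, 0.0533]
orientation: [-0.13, 3.134, 0.005]
force: [0.2, 2.9, 0.2]
opening: 0.0477
```

```bash
python3 -c "
from h import *
st()"
```

```text
t 17.43 pos [0.5338 0.3763 0.0533] z [ 0.005  0.003 -1.   ] jaw 1.654 F [0.25 2.93 0.25] T [ 0.17 -0.04 -0.01] open 0.0477 q6 -1.12
```

>>> apply_moves(commands=[0,0,1,0,0,0,4,0,0,2,0,0,0,4,0,0,2,0,0,0,4,0,0,2,0,0,0,4,0,0,0,0,0,0,4,0,0,0,0,0,0,4,0,0,0,0,0,0,4])

```text
t: 18.3
tool_pos: [0.5319, 0.3744, 0.1261]
orientation: [-0.13, 3.138, 0.0]
force: [0.2, -0.7, -6.4]
opening: 0.0475
```

```bash
python3 -c "
from h import *
st()
for i in range(6):
    print(read_state()['force'].round(2)); read_camera('scene')
st()"
```

```text
t 18.3 pos [0.5319 0.3744 0.1261] z [ 0.001  0.    -1.   ] jaw 1.654 F [ 0.23 -0.69 -6.44] T [ 0.02 -0.01 -0.01] open 0.0475 q6 -1.12
[ 0.23 -0.69 -6.44]
[-0.09  0.05 -7.27]
[-0.15 -0.42 -7.4 ]
[ 0.31 -1.06 -6.17]
[-0.44 -0.24 -6.85]
[-0.31  0.62 -6.49]
t 18.6 pos [0.5318 0.3743 0.126 ] z [ 0.001 -0.    -1.   ] jaw 1.654 F [ 0.33 -0.57 -6.59] T [0.04 0.01 0.01] open 0.0477 q6 -1.12
```

It weighs about 6.7 N against 1.7 N, so this pot at pixel s2 (288,112) is the heavier one. I'll raise it high and carry it to the sensing face.

>>> apply_moves(commands=[0,0,3,0,0,0,4,0,0,4,0,0,0,4,-0.1,-1,1,0,0,0,4,-0.2,-3,0,0,0,0,4,-0.4,-4.5,0,0,0,0,4,-0.5,-5,0,0,0,0,4,-0.5,-5,0,0,0,0,4,-0.5,-5,0,0,0,0,4], squeeze=60)

```text
t: 19.6
tool_pos: [0.5047, 0.1319, 0.1992]
orientation: [0.138, -3.132, 0.006]
force: [1.4, 0.2, -6.7]
opening: 0.0469
```

>>> apply_moves(commands=[-0.5,-5,0,0,0,0,4,-0.5,-5,0,0,0,0,4,-0.5,-5,0,0,0,0,4,-0.5,-5,0,0,0,0,4,-0.4,-4,0,0,0,0,4,-0.2,-2,0,0,0,0,4,0,0,0,0,0,0,4,0,0,0,0,0,0,4])

```text
t: 20.6
tool_pos: [0.4685, -0.1422, 0.1887]
orientation: [0.126, -3.123, 0.006]
force: [0.7, -0.0, -7.8]
opening: 0.0472
```

```bash
python3 -c "
from h import *
st()"
```

```text
t 20.6 pos [ 0.4685 -0.1422  0.1887] z [-0.016 -0.004 -1.   ] jaw 1.651 F [ 0.69 -0.03 -7.85] T [ 0.02 -0.07  0.02] open 0.0472 q6 -2.04
```

>>> apply_moves(commands=[0.5,-1.8,0,0.004,-0.016,0,4,0.6,-1.6,0,0,0,0,4,0,0,-1.5,0,0,0,4,0,0,-2,0,0,0,4,0,0,-1,0,0,0,4,0,0,0,0,0,0,4,0,0,0,0,0,0,4])

```text
t: 21.48
tool_pos: [0.4789, -0.1725, 0.1384]
orientation: [0.133, -3.135, -0.005]
force: [1.4, -0.5, -6.5]
opening: 0.0472
```

```bash
python3 -c "
from h import *
st()"
```

```text
t 21.48 pos [ 0.4789 -0.1725  0.1384] z [-0.004  0.003 -1.   ] jaw 1.655 F [ 1.36 -0.51 -6.45] T [0.05 0.01 0.01] open 0.0472 q6 -2.1
```

>>> apply_moves(commands=[0.05,-0.55,-0.6,-0.003,-0.004,0,4,0,0,-0.6,0,0,0,4,0,0,0,0,0,0,4,0,0,0,0,0,0,4])

```text
t: 21.98
tool_pos: [0.4803, -0.1788, 0.127]
orientation: [-0.133, 3.136, -0.002]
force: [-0.3, 0.9, -6.7]
opening: 0.0472
```

```bash
python3 - <<'E'
from h import *
st()
im,d=read_camera("scene"); cv2.imwrite("pics/s7.png",im[150:470,180:620])
v,u=np.mgrid[:480,:640]; m=camera_model("scene")
P=np.stack([u.ravel(),v.ravel(),np.ones(u.size)])*d.ravel()
X=(np.array(m["R"]).T@(np.linalg.inv(np.array(m["intrinsics"]))@P-np.array(m["t"])[:,None])).T[d.ravel()>0]
s=X[(np.hypot(X[:,0]-.4795,X[:,1]+.178)<.026)]
print(np.histogram(s[:,2],bins=np.arange(.03,.16,.005)))
t=s[(s[:,2]>.08)&(s[:,2]<.12)]; print("body low",t[:,2].min(), t.min(0).round(3),t.max(0).round(3))
for c in ("scene",):
    for q in ("pot_a","sensing_face"):
        for r in spot_point(q,c): print(q,round(r["conf"],2),w(c,r["point"]).round(3))
st()
E
```

```text
t 21.98 pos [ 0.4803 -0.1788  0.127 ] z [ 0.003 -0.001 -1.   ] jaw 1.655 F [-0.27  0.85 -6.68] T [0.05 0.04 0.  ] open 0.0472 q6 -2.11
(array([  0,  76, 361,   0,   0,   0,   0,   0,   0,  19,  48,  53,  52,
        57,  58,  56,  56,  51,  36,  55,  72,  72,  69,  74, 380]), array([0.03 , 0.035, 0.04 , 0.045, 0.05 , 0.055, 0.06 , 0.065, 0.07 ,
       0.075, 0.08 , 0.085, 0.09 , 0.095, 0.1  , 0.105, 0.11 , 0.115,
       0.12 , 0.125, 0.13 , 0.135, 0.14 , 0.145, 0.15 , 0.155]))
body low 0.08019414864002312 [ 0.457 -0.201  0.08 ] [ 0.484 -0.158  0.12 ]
pot_a 0.95 [0.548 0.252 0.008]
pot_a 0.7 [0.609 0.086 0.003]
pot_a 0.66 [0.509 0.097 0.006]
pot_a 0.63 [ 0.329  0.369 -0.   ]
pot_a 0.56 [ 0.478 -0.179  0.081]
sensing_face 0.92 [ 0.478 -0.178  0.04 ]
t 22.12 pos [ 0.4803 -0.1787  0.127 ] z [ 0.003 -0.001 -1.   ] jaw 1.655 F [ 0.32  0.02 -6.63] T [0.02 0.04 0.01] open 0.0472 q6 -2.11
```

View pics/s7.png

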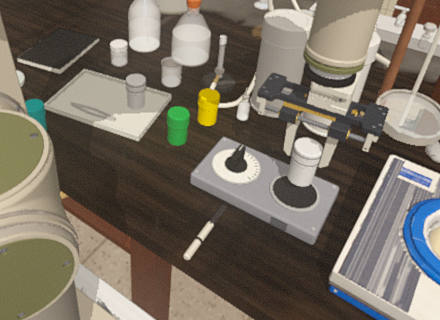

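The heavier pot is upright above the sensing face at (305,165). Its underside is about 36 mm above the face and it is centred within about 2 mm. The lighter pot stands upright on the tray at (135,92), and the knob pointer is at zero. I'm handing in.

```bash
python3 -c "
from h import *
s=st(); print(np.abs(s['dq']).max()); print(close_job())"
```

```text
t 22.12 pos [ 0.4803 -0.1787  0.127 ] z [ 0.003 -0.001 -1.   ] jaw 1.655 F [ 0.32  0.02 -6.63] T [0.02 0.04 0.01] open 0.0472 q6 -2.11
0.0011497633939942518
the job is handed in; nothing more can be done
None
```

The job is done and handed in at 22 s of the 72 s allowed. The heavier pot is still in the gripper, upright above the sensing face.

- **Knob:** I turned it counter-clockwise to the stop, where the wrist torque jumped to about 0.63 N m. The camera then put the bar at 1.5–2.2°, against a station yaw of about 1.9°, so it reads zero. My first close on the knob was off-centre and pressed one-sided, reading up to about 36 N at the wrist. I reopened, recentred and gripped it again; that reading is under the 40 N limit, but it was only sampled.
- **Pots:** The pot nearer the station weighed about 1.7 N (0.17 kg). I set it back upright on the tray within about 2 mm of where it stood. The other pot weighed about 6.7 N (0.68 kg), so it is the heavier one and the one I kept.
- **Final pose:** The underside is about 36 mm above the face and centred within about 2 mm. It is upright to about 0.003 rad, and the arm was still with a 60 N grip.
- **Checks:** The last picture showed nothing disturbed. The arm hid the spots of the orange look-alike and most of the dish, so I did not recheck those; nothing moved near them.

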